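# Take the crayon tin off its child-safe hook

## Robot

A 7-joint arm with a two-finger parallel gripper is mounted at the origin on the work surface. World frame = base frame: x ahead of the robot, y to its left, z up, the work surface at z = 0. Lengths are in m, angles in rad, forces in N, time in s.
With the tool pointing down it reaches from about 0.425 to 0.875 m from the base axis. Payload 9.9 kg.
Tool frame: the origin (TCP) lies on the centre line of the jaws, within the pads' length; the fingertips stand 25 mm ahead of it and the grasp point (between the pads) lies 6 mm ahead of it (finger_overhang is the distance from the TCP to the fingertips, in m); z points along the fingers, y is the direction in which the jaws open and shut (so a half turn about z gives the same grasp; the last joint's range is limited). The gripper opens to 85 mm and grips with 20 to 120 N. Pads are 22 mm wide; open, the fingers measure 114 mm over their backs; the gripper's body (76 mm by 85 mm) begins 54 mm behind the grasp point. The pads swing forward as they close: fully open they stand 13 mm farther back than shut.
Start: joints at [1.247, 0.576, 0.025, 1.437, -0.015, 1.129, -0.057], TCP at [0.16, -0.656, 0.256] pointing down, gripper open.
Joint ranges: [-2.76, 2.76], [-0.34, 2.15], [-1.52, 1.57], [0.19, 2.46], [-1.09, 4.23], [0.17, 1.99], [-2.82, 2.82]. Speed limits (rad/s): [2.22, 2.22, 3.01, 3.01, 3.14, 3.14, 3.14].

## Interface

Orientations are given as a unit quaternion [x, y, z, w].
In Python, from plant import * gives the robot as it stands.
- The arm moves only by the tool send_rows, never from a script. Its argument "deltas" is a list of rows, each a list of 5 numbers: the finger opening in mm, from 0 to 85.4, then the shift along the world's x, y, z in units of 30 mm (1.0 is 30 mm), then the turn about the world's z in rad. A call has 1 to 12 rows; each row shifts and turns the commanded pose from where the row before left it; what a row does not reach is not made up. A row lasts 1/12 s, in which the tool goes at most 41.7 mm and 7.16 degrees, less where a joint would pass 70% of its speed; a pose out of reach is approached as far as the arm can. A call is refused whole if a number of a shift passes 1 or a number of a turn 0.125, either way. A call with a gripper value outside its range is refused whole. The fingers move at their own pace and stop on an object; the grip force is fixed at half the most. Time passes only in rows, so rows that do not move let the fingers close. It gives the time, the measured TCP pose, the force and the opening at its end, in the units of the state.
- observe(): the state, without advancing time (a new reading comes with each control period).
- snapshot(name): name is "scene" or "top"; returns a dict with "frame" (420x560x3 uint8, blue, green, red), "fx", "fy", "cx", "cy" (pixels), "k1" (the pictures are not rectified: a ray, as slopes to the right and down, at radius r is drawn at 1 + k1 r^2 times it, then the intrinsics apply), "rvec" (rotation vector, rad) and "tvec" (3), from world to camera coordinates, as OpenCV has them. Camera axes: x right, y down, z forward; pixel columns grow to the right and rows downward; lengths in m; the calibration is good to about 2 mm. A picture is of the moment at which its call begins. There is no depth.
- hand_in(): hands the job in, once; it reports no verdict.
The state is a dict: "clock": time; "joint_pos": joint angles; "dq": joint speeds; "joint_torque": joint torques, N m; "tcp_pos": TCP position; "tool_rot": TCP orientation; "force": force on the tool from outside, world axes, zero at the start; "moment": the same for the moment, N m; "opening": opening from 0.0 (shut) to 1.0 (fully open).
Only numpy, scipy, OpenCV 4.12 (cv2) and the standard library are available. Lean on these libraries where they do the work, as an engineer would, in place of code of your own. Each camera call takes 0.05 s, during which the arm holds its last target.

## Task

Take the round metal crayon tin, not the square wooden box on the twin stand, off its child-safe hook: holding it by the wooden grip, push it towards the stand's post so that its hanging rod presses the sprung keeper open, then lift the rod past the hook's nose and draw the tin away over the tip. Lower it, without dropping it, onto the middle of the cork mat and leave it standing upright.

Things in the scene. Friction and masses are not known exactly. Their poses are not given: they have to be found in the camera images.
- tin: Round metal tin of crayons, 80 mm wide, 80 tall, 0.25 kg; origin: centre of underside, z up; hangs 15 mm above table. 8 mm uprights at y = +-42 mm carry an 8 mm hanging rod along y, 180 mm above origin, and a wooden grip along y, 22 wide (x), 100 long, 24 tall, centre 243 mm above origin: pinch its width from above. Crayons 5 mm over rim. The hook reaches only 200 mm above origin.
- tin_stand: Fixed stand holding the tin; origin on table below hook, x level towards post (20 mm, at x 115). Arm, z 150-162 mm, passes under the rod to x -16; rod rests at x 0, z 195; nose over it to x +8, top z 209. To free it: tin 22 mm in +x (15-45), up 36 mm (28-45; more and the tin hits the arm), -x past the tip until over 60 mm on the -x side of origin; then up freely. A twin stand holds a square box.
- tin_keeper (a joint): Sprung keeper of that hook: steel flap 18 mm wide, 50 mm tall, face at stand x = 9 mm, top at z = 214 mm, hinged at its foot (x 11, z 162 mm) about the stand's y axis. 0 rad: upright, shut; grows to 0.95 rad as its top is pressed towards the post (+x). The rod needs about 1.5 N to start it, 3 to 4 N at 0.5 rad; it springs shut by itself.
- mat: Square cork mat, 150 x 150 mm and 6 mm thick, fixed on the table. Origin: centre of its underside, z up; its top is 6 mm above the origin.
Not all that is in view belongs to the job. What is shaped like the tin_stand but pink is not meant.

How it is judged:
By the outcome, as a careful person would: the job done as asked, in the order asked, and still so for the second after the job is handed in, with the robot touching nothing.
It also fails if it takes over 43 s, if anything falls off the work surface, if the arm or the gripper's body presses on something with over 40 N, if the wrist force passes 120 N, or if a joint passes its speed limit or range.

## Working session

There is one attempt and no reset: what is moved stays moved. The work goes in short steps, Python scripts to look and compute and a tool call to move; the robot and the scene stay as the last step left them, time stands still between calls to the robot, and variables do not carry over. Pictures are saved under pics/ and viewed, and the job is handed in when it is done.

Besides the shell and the picture viewer there is one more tool, called after "Request:" as name([rows], argument=value, ...), one row to a line, values as JSON. send_rows: Moves the arm, as the interface text tells. Its arguments: {"type":"object","properties":{"deltas":{"type":"array","items":{"type":"array","items":{"type":"number"}}}},"required":["deltas"]}

```bash
mkdir -p pics; ls; python3 - <<'E'
from plant import *
import cv2
for n in ("scene","top"):
    s=snapshot(n); cv2.imwrite(f"pics/{n}0.png",s["frame"]); print(n,{k:v for k,v in s.items() if k!="frame"})
o=observe(); print(o)
E
```

```text
pics
scene {'fx': 529.6128849349159, 'fy': 529.6128849349159, 'cx': 279.63998899770814, 'cy': 203.44392453733693, 'k1': -0.1612854627212484, 'rvec': array([ 0.74053419,  2.45585023, -1.26922642]), 'tvec': array([ 0.28753508, -0.06279832,  1.93672893])}
top {'fx': 510.52246411813286, 'fy': 510.52246411813286, 'cx': 277.2020114198781, 'cy': 204.76738965779649, 'k1': -0.09229524910878002, 'rvec': array([ 2.12941629, -2.18197247,  0.13430745]), 'tvec': array([0.10172684, 0.42004865, 1.37217939])}
{'clock': 0.1, 'joint_pos': array([ 1.24720005,  0.57644494,  0.02480492,  1.43784119, -0.0149867 ,
        1.1290099 , -0.05649097]), 'dq': array([ 0.00071778, -0.0018797 ,  0.0008562 , -0.00407195, -0.00069677,
       -0.00235711,  0.00169899]), 'joint_torque': array([ 6.03562556e-03, -7.67305684e+01,  2.25821950e+00, -2.86605102e+01,
        1.59303012e-02,  8.68017320e-03, -1.95505777e-05]), 'tcp_pos': array([ 0.16025279, -0.65530874,  0.25552393]), 'tool_rot': array([ 9.92815598e-01,  1.19652038e-01, -1.23933385e-04, -7.49580920e-04]), 'force': array([-1.1856341 , -0.10905214,  0.53281851]), 'moment': array([-0.00658362,  0.01203311,  0.00625359]), 'opening': 1.0019413525603562}
```

View pics/scene0.png

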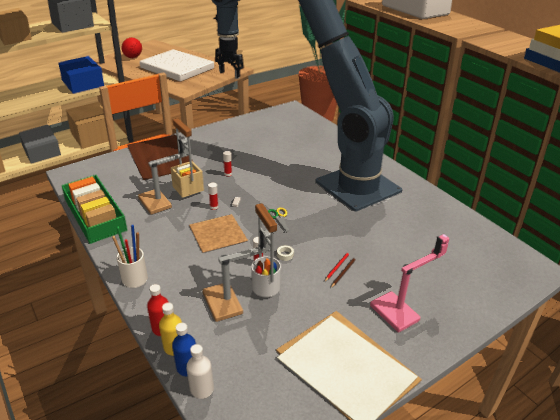

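View pics/top0.png

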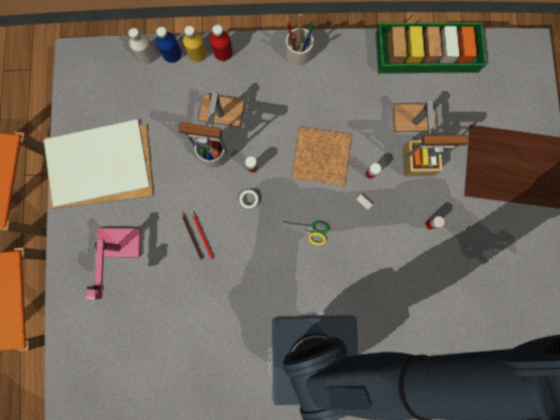

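The scene picture shows the tin on the stand near (265,270) with its grip near (266,217), and the mat at (218,233). In the top picture the tin is at (210,150), its grip at (200,130) and the mat at (322,156). The wooden box on its twin stand is at (425,155) in the top picture. I'll zoom in next.

```bash
python3 - <<'E'
import cv2
a=cv2.imread("pics/scene0.png");b=cv2.imread("pics/top0.png")
cv2.imwrite("pics/s_z.png",cv2.resize(a[190:330,190:310],None,fx=5,fy=5,interpolation=cv2.INTER_CUBIC)[:600])
cv2.imwrite("pics/s_z.png",cv2.resize(a[195:325,190:310],None,fx=4.6,fy=4.6,interpolation=cv2.INTER_CUBIC)[:600])
cv2.imwrite("pics/t_z.png",cv2.resize(b[80:180,160:260],None,fx=6,fy=6,interpolation=cv2.INTER_CUBIC))
E
```

```text
(no output)
```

View pics/s_z.png

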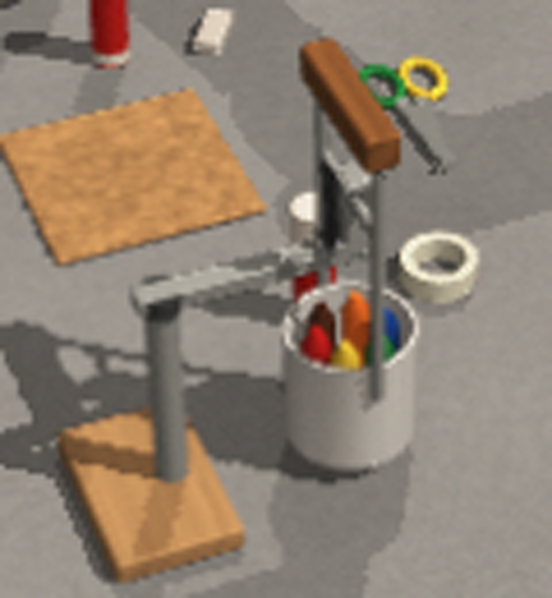

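View pics/t_z.png

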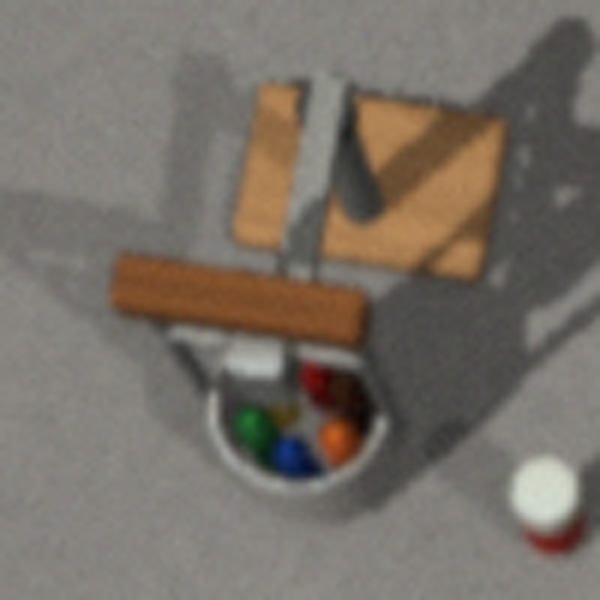

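```bash
cat > h.py <<'E'
import numpy as np,cv2,json
from scipy.optimize import least_squares
def cam(s):
    R=cv2.Rodrigues(np.array(s["rvec"]))[0];t=np.array(s["tvec"])
    return R,t,-R.T@t
def ray(s,p):
    R,t,c=cam(s);K=np.array([[s["fx"],0,s["cx"]],[0,s["fy"],s["cy"]],[0,0,1]])
    u=cv2.undistortPoints(np.array([[p]],float),K,np.array([s["k1"],0,0,0.]),None,None)[0,0]
    d=R.T@np.array([u[0],u[1],1]);return c,d/np.linalg.norm(d)
def proj(s,P):
    K=np.array([[s["fx"],0,s["cx"]],[0,s["fy"],s["cy"]],[0,0,1]])
    return cv2.projectPoints(np.atleast_2d(P).astype(float),np.array(s["rvec"]),np.array(s["tvec"]),K,np.array([s["k1"],0,0,0.]))[0][:,0]
def onz(s,p,z):
    c,d=ray(s,p);return c+d*(z-c[2])/d[2]
def tri(s1,p1,s2,p2):
    c1,d1=ray(s1,p1);c2,d2=ray(s2,p2)
    A=np.stack([d1,-d2],1);l=np.linalg.lstsq(A,c2-c1,rcond=None)[0]
    a=c1+l[0]*d1;b=c2+l[1]*d2;return (a+b)/2,np.linalg.norm(a-b)
E
python3 - <<'E'
import cv2,numpy as np
from plant import *
a=cv2.imread("pics/scene0.png");b=cv2.imread("pics/top0.png")
cv2.imwrite("pics/s_z2.png",cv2.resize(a[195:240,245:290],None,fx=13,fy=13,interpolation=cv2.INTER_NEAREST))
cv2.imwrite("pics/t_z2.png",cv2.resize(b[110:150,170:230],None,fx=13,fy=13,interpolation=cv2.INTER_NEAREST))
import pickle
pickle.dump({n:{k:v for k,v in snapshot(n).items() if k!='frame'} for n in("scene","top")},open("cal.pkl","wb"))
E
```

```text
(no output)
```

View pics/s_z2.png

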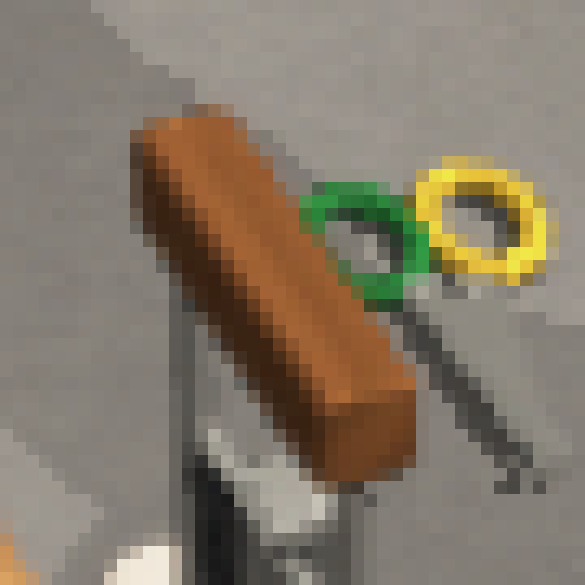

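View pics/t_z2.png

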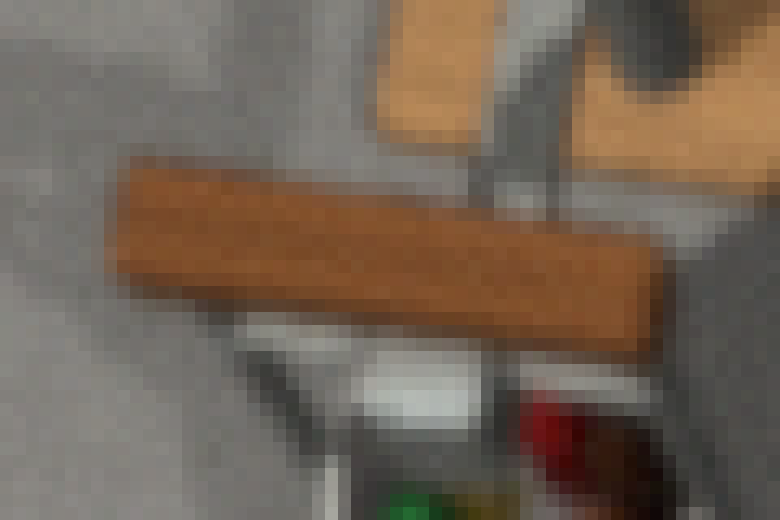

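```bash
python3 - <<'E'
import pickle,numpy as np,cv2
from h import *
C=pickle.load(open("cal.pkl","rb"));S,T=C["scene"],C["top"]
print(cam(S)[2],cam(T)[2])
sz=lambda x,y:(245+x/13-.5,195+y/13-.5); tz=lambda x,y:(170+x/13-.5,110+y/13-.5)
P=[]
for a,b in [((325,405),(122,160)),((413,383),(112,278)),((143,130),(660,245)),((238,110),(645,356))]:
    p,e=tri(S,sz(*a),T,tz(*b));P.append(p);print(p.round(4),round(e,4))
P=np.array(P);print("c",P.mean(0))
near=(P[0]+P[1])/2;far=(P[2]+P[3])/2;print(np.linalg.norm(near-far),"yaw of grip line",np.arctan2(*(near-far)[[1,0]]))
z=.27
Q=np.array([onz(T,tz(*b),z) for b in[(122,160),(112,278),(660,245),(645,356)]]);print("z=.27 top",Q.round(4),Q.mean(0))
d=(Q[0]+Q[1]-Q[2]-Q[3])/2;print(np.arctan2(d[1],d[0]),np.linalg.norm(d), [np.linalg.norm(Q[0]-Q[1]),np.linalg.norm(Q[2]-Q[3])])
# mat & base plate
b=cv2.imread("pics/top0.png");hsv=cv2.cvtColor(b,cv2.COLOR_BGR2HSV)
m=cv2.inRange(hsv,(8,90,90),(22,220,255))
for c in cv2.findContours(m,cv2.RETR_EXTERNAL,cv2.CHAIN_APPROX_NONE)[0]:
    if cv2.contourArea(c)>600:
        r=cv2.minAreaRect(c);bx=cv2.boxPoints(r);print(np.round(r[0]),np.round(r[1]),cv2.contourArea(c)); print(np.array([onz(T,q,.006) for q in bx]).round(4).tolist(), np.mean([onz(T,q,.006) for q in bx],0).round(4))
E
```

```text
[1.15290781 1.17704313 1.05967545] [0.24698658 0.09178215 1.41429811]
[0.5918 0.315  0.2693] 0.0005
[0.5716 0.3166 0.2669] 0.0026
[0.5731 0.219  0.2686] 0.0004
[0.5529 0.2221 0.2676] 0.0009
c [0.57232494 0.26817629 0.26810144]
0.09706021471070947 yaw of grip line 1.3770044078404808
z=.27 top [[0.5913 0.315  0.27  ]
 [0.5697 0.3167 0.27  ]
 [0.5728 0.2187 0.27  ]
 [0.5526 0.2216 0.27  ]] [0.57161425 0.26801703 0.27      ]
1.3871818823687063 0.09735606041421331 [np.float64(0.021753222511207544), np.float64(0.0204264737761241)]
[422. 158.] [35. 38.] 643.5
[[0.6019, -0.2708, 0.006], [0.5999, -0.3807, 0.006], [0.4984, -0.3735, 0.006], [0.5008, -0.2648, 0.006]] [ 0.5502 -0.3224  0.006 ]
[322. 156.] [53. 52.] 2638.5
[[0.5013, 0.0495, 0.006], [0.6489, 0.024, 0.006], [0.623, -0.1252, 0.006], [0.4759, -0.0974, 0.006]] [ 0.5623 -0.0373  0.006 ]
[410. 118.] [27. 34.] 714.0
[[0.7087, -0.2484, 0.006], [0.7072, -0.3475, 0.006], [0.627, -0.3419, 0.006], [0.6287, -0.2436, 0.006]] [ 0.6679 -0.2954  0.006 ]
[277. 215.] [403. 560.] 21467.0
[[1.027, 0.9417, 0.006], [1.0051, -0.7726, 0.006], [-0.1739, -0.6762, 0.006], [-0.1557, 0.8737, 0.006]] [0.4256 0.0917 0.006 ]
[280.   8.] [ 15. 559.] 2205.0
[[1.0824, 0.9307, 0.006], [1.0387, -0.7908, 0.006], [0.9883, -0.7837, 0.006], [1.0316, 0.9261, 0.006]] [1.0352 0.0706 0.006 ]
```

```bash
python3 - <<'E'
import pickle,numpy as np,cv2
from h import *
C=pickle.load(open("cal.pkl","rb"));S,T=C["scene"],C["top"]
t6=lambda x,y:(160+x/6-.5,80+y/6-.5)
B=np.array([onz(T,t6(*p),.018) for p in [(262,85),(507,120),(480,278),(235,243)]]);print(B.round(4))
for i in range(4):
    d=B[(i+1)%4]-B[i];print(np.arctan2(d[1],d[0]).round(3),np.linalg.norm(d).round(3))
arm=np.array([onz(T,t6(*p),.162) for p in [(326,82),(300,262)]]);print("arm",arm.round(4),np.arctan2(*(arm[0]-arm[1])[[1,0]]))
# mat in scene view
a=cv2.imread("pics/scene0.png");hsv=cv2.cvtColor(a,cv2.COLOR_BGR2HSV);m=cv2.inRange(hsv,(8,90,90),(22,220,255))
m[:200]=0;m[260:]=0;m[:,:180]=0;m[:,255:]=0
c=max(cv2.findContours(m,cv2.RETR_EXTERNAL,cv2.CHAIN_APPROX_NONE)[0],key=cv2.contourArea)
q=cv2.approxPolyDP(c,5,True)[:,0];W=np.array([onz(S,p,.006) for p in q]);print(W.round(4),W.mean(0))
# mat top height by corner triangulation
b=cv2.imread("pics/top0.png");m=cv2.inRange(cv2.cvtColor(b,cv2.COLOR_BGR2HSV),(8,90,90),(22,220,255));m[:,:285]=0;m[:,360:]=0
m[:100]=0;m[200:]=0
c=max(cv2.findContours(m,cv2.RETR_EXTERNAL,cv2.CHAIN_APPROX_NONE)[0],key=cv2.contourArea)
q2=cv2.approxPolyDP(c,5,True)[:,0];W2=np.array([onz(T,p,.006) for p in q2]);print(W2.round(4),W2.mean(0))
for p,w in zip(q,W):
    j=np.argmin(np.linalg.norm(W2-w,axis=1));r=tri(S,p,T,q2[j]);print(r[0].round(4),round(r[1],4))
E
```

```text
[[0.7483 0.295  0.018 ]
 [0.7275 0.1785 0.018 ]
 [0.6504 0.1923 0.018 ]
 [0.6708 0.3079 0.018 ]]
-1.748 0.118
2.965 0.078
1.396 0.117
-0.164 0.079
arm [[0.6971 0.2466 0.162 ]
 [0.6179 0.258  0.162 ]] -0.14254960267818073
[[ 0.4786 -0.0966  0.006 ]
 [ 0.6245 -0.1185  0.006 ]
 [ 0.6484  0.028   0.006 ]
 [ 0.5049  0.0513  0.006 ]] [ 0.56409226 -0.03394499  0.006     ]
[[ 0.6461  0.0213  0.006 ]
 [ 0.5052  0.048   0.006 ]
 [ 0.479  -0.0969  0.006 ]
 [ 0.6224 -0.1201  0.006 ]] [ 0.56316626 -0.03690206  0.006     ]
[ 0.4788 -0.0967  0.006 ] 0.0004
[ 0.6232 -0.1206  0.004 ] 0.0007
[0.6466 0.0216 0.001 ] 0.002
[0.5046 0.0486 0.0043] 0.0022
```

Request:
send_rows([
  [85,0.7,0.8,0.3,0.04],
  [85,0.7,0.8,0.3,0.04],
  [85,0.7,0.8,0.3,0.04],
  [85,0.7,0.8,0.3,0.04],
  [85,0.7,0.8,0.3,0.04],
  [85,0.7,0.8,0.3,0.04],
  [85,0.7,0.8,0.3,0.04],
  [85,0.7,0.8,0.3,0.04],
  [85,0.7,0.8,0.3,0.04],
  [85,0.7,0.8,0.3,0.04],
  [85,0.7,0.8,0.3,0.04],
  [85,0.7,0.8,0.3,0.04],
])

```text
clock: 1.2
tcp_pos: [0.413, -0.3663, 0.3648]
tool_rot: [0.936, 0.353, -0.0, 0.0]
force: [0.5, -0.3, 0.8]
opening: 0.998
```

Request:
send_rows([
  [85,0.3,0.95,0,0.04],
  [85,0.3,0.95,0,0.04],
  [85,0.3,0.95,0,0.04],
  [85,0.3,0.95,0,0.04],
  [85,0.3,0.95,0,0.04],
  [85,0.3,0.95,0,0.04],
  [85,0.3,0.95,0,0.04],
  [85,0.3,0.95,0,0.04],
  [85,0.3,0.95,0,0.04],
  [85,0.3,0.95,0,0.04],
  [85,0.3,0.95,0,0.04],
  [85,0.3,0.95,0,0.04],
])

```text
clock: 2.2
tcp_pos: [0.5204, -0.0243, 0.3643]
tool_rot: [0.825, 0.565, -0.0, 0.0]
force: [-0.3, -0.1, 0.9]
opening: 0.996
```

Request:
send_rows([
  [85,0.17,0.97,0,0.02],
  [85,0.17,0.97,0,0.02],
  [85,0.17,0.97,0,0.02],
  [85,0.17,0.97,0,0.02],
  [85,0.17,0.97,0,0.02],
  [85,0.17,0.97,0,0.02],
  [85,0.17,0.97,0,0.02],
  [85,0.17,0.97,0,0.02],
  [85,0.17,0.97,0,0.02],
  [85,0.17,0.97,0,0.02],
  [85,0,0,0,0],
  [85,0,0,0,0],
])

```text
clock: 3.2
tcp_pos: [0.5708, 0.2672, 0.3636]
tool_rot: [0.764, 0.645, -0.0, -0.001]
force: [0.4, 0.1, 0.2]
opening: 0.994
```

```bash
python3 - <<'E'
from plant import *
import cv2,numpy as np
for n in ("scene","top"):
    f=snapshot(n)["frame"]
    f=f[130:310,190:370] if n=="scene" else f[80:200,140:280]
    cv2.imwrite(f"pics/{n}1.png",cv2.resize(f,None,fx=3.3 if n=="scene" else 5,fy=3.3 if n=="scene" else 5,interpolation=cv2.INTER_CUBIC))
o=observe();print(o["clock"],o["tcp_pos"],o["tool_rot"]);q=o["tool_rot"];print("jaw",2*np.arctan2(q[1],q[0])-np.pi/2)
E
```

```text
3.3 [0.57143397 0.26445161 0.3639511 ] [ 7.65172496e-01  6.43825111e-01 -4.60985132e-04  2.55797777e-04]
jaw -0.1718224251186049
```

View pics/scene1.png

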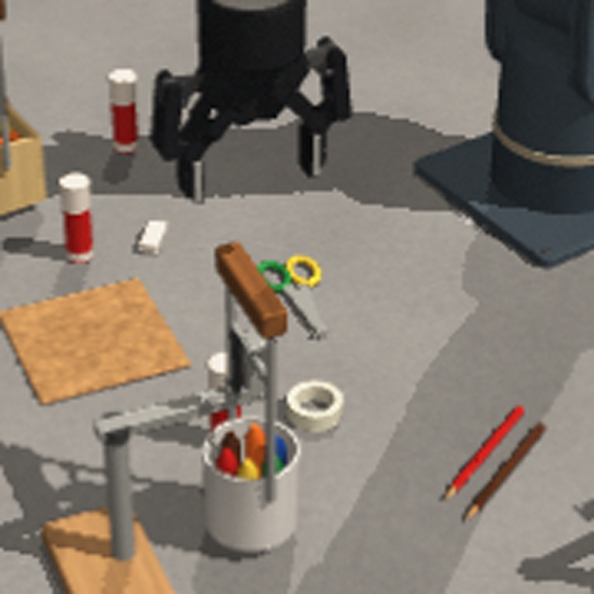

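View pics/top1.png

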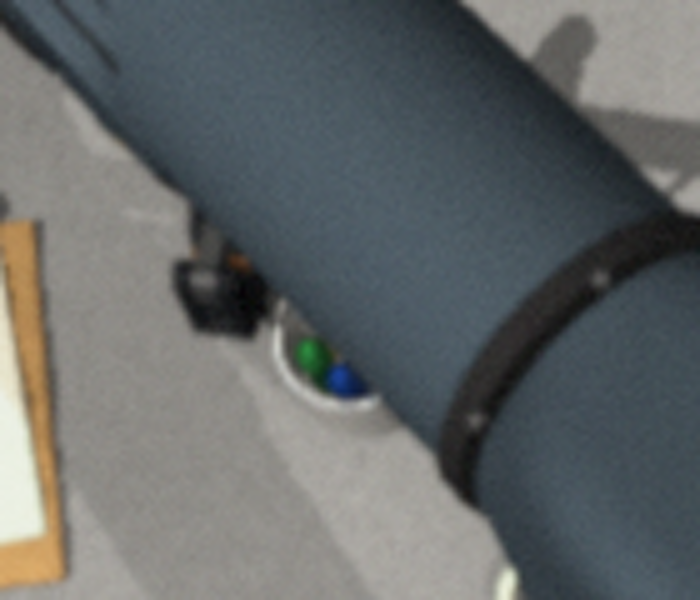

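```bash
python3 - <<'E'
import pickle,numpy as np
from h import *
S=pickle.load(open("cal.pkl","rb"))["scene"]
c=np.array([.5714,.2655,.352]);j=np.array([.985,-.172,0])*.0425
P=proj(S,[c+j,c-j]);print((P-[190,130])*3.3)
E
```

```text
[[195.7095008  195.86742686]
 [301.79006226 171.24887233]]
```

Gripper tips project at (196,196) and (302,171) in the crop, and they are seen at (198,190) and (312,170), straddling the grip. Descending.

Request:
send_rows([
  [85,0,0,-0.5,0],
  [85,0,0,-0.5,0],
  [85,0,0,-0.5,0],
  [85,0,0,-0.5,0],
  [85,0,0,-0.4,0],
  [85,0,0,-0.4,0],
  [85,0,0,-0.4,0],
  [85,0,0,-0.2,0],
  [85,0,0,0,0],
])

```text
clock: 4.05
tcp_pos: [0.5712, 0.2635, 0.2612]
tool_rot: [0.765, 0.643, -0.001, 0.0]
force: [0.4, 0.7, -0.1]
opening: 0.993
```

```bash
python3 - <<'E'
from plant import *
import cv2,numpy as np
f=snapshot("scene")["frame"][180:320,190:330]
cv2.imwrite("pics/scene2.png",cv2.resize(f,None,fx=4.2,fy=4.2,interpolation=cv2.INTER_CUBIC))
o=observe();print(o["clock"],o["tcp_pos"],o["force"])
E
```

```text
4.1 [0.57141706 0.26406873 0.26219041] [0.66541774 0.25455236 0.32364041]
```

View pics/scene2.png

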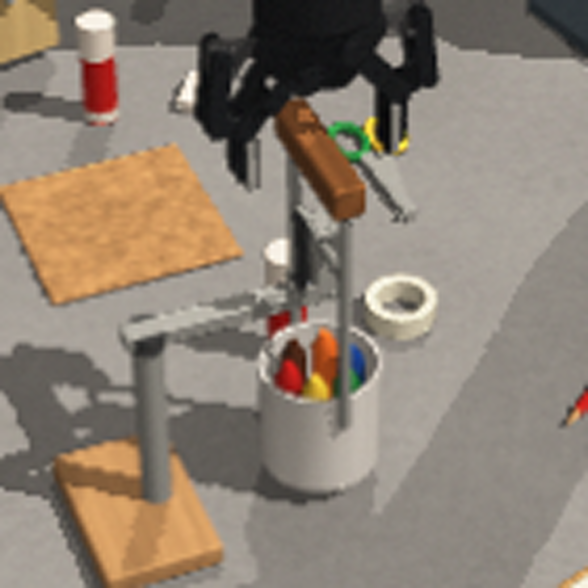

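Request:
send_rows([
  [85,0,0.1,0,0],
  [15,0,0,0,0],
  [15,0,0,0,0],
  [15,0,0,0,0],
  [15,0,0,0,0],
  [15,0,0,0,0],
  [15,0,0,0,0],
  [15,0,0,0,0],
  [15,0,0,0,0],
  [15,0,0,0,0],
  [15,0,0,0,0],
  [15,0,0,0,0],
])

```text
clock: 5.1
tcp_pos: [0.5718, 0.2683, 0.2627]
tool_rot: [0.765, 0.644, 0.001, 0.0]
force: [2.8, -1.0, 4.7]
opening: 0.245
```

```bash
python3 - <<'E'
from plant import *
import cv2,numpy as np
f=snapshot("scene")["frame"][180:320,190:330]
cv2.imwrite("pics/scene3.png",cv2.resize(f,None,fx=4.2,fy=4.2,interpolation=cv2.INTER_CUBIC))
o=observe();print(o["clock"],o["tcp_pos"],o["force"],o["moment"],o["opening"])
E
```

```text
5.15 [0.57178698 0.26834246 0.26264774] [ 2.21999428 -0.49379495  3.93464024] [-0.15885017 -0.9220424  -0.05705541] 0.24402279931334983
```

View pics/scene3.png

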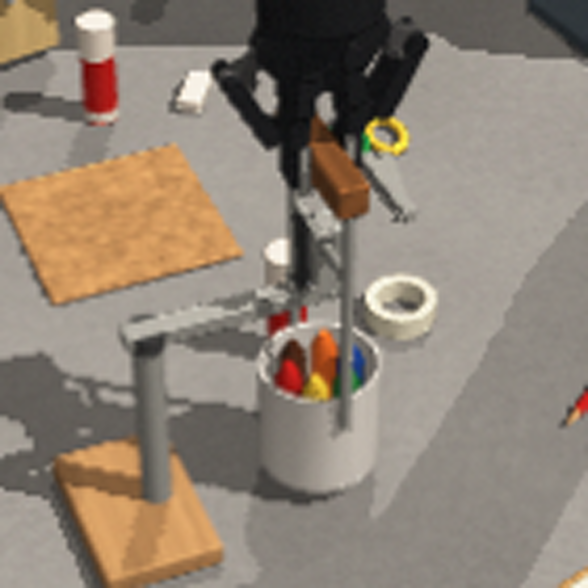

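Request:
send_rows([
  [15,0.1,-0.02,0,0],
  [15,0.1,-0.02,0,0],
  [15,0.1,-0.02,0,0],
  [15,0.1,-0.02,0,0],
  [15,0.1,-0.02,0,0],
  [15,0.1,-0.01,0,0],
  [15,0.1,-0.01,0,0],
  [15,0.1,-0.02,0,0],
  [15,0,0,0,0],
  [15,0,0,0,0],
])

```text
clock: 5.98
tcp_pos: [0.5951, 0.2638, 0.2617]
tool_rot: [0.765, 0.644, -0.001, -0.0]
force: [-3.4, -0.5, -3.3]
opening: 0.247
```

```bash
python3 - <<'E'
from plant import *
import cv2,numpy as np
f=snapshot("scene")["frame"][180:320,190:330]
cv2.imwrite("pics/scene4.png",cv2.resize(f,None,fx=4.2,fy=4.2,interpolation=cv2.INTER_CUBIC))
o=observe();print(o["clock"],o["tcp_pos"],o["force"],o["moment"],o["opening"])
E
```

```text
6.0333 [0.59504764 0.26384014 0.26189641] [-4.22791334  0.50145545 -2.5697217 ] [-0.02064528  0.90659192 -0.03689133] 0.24650003107132606
```

View pics/scene4.png

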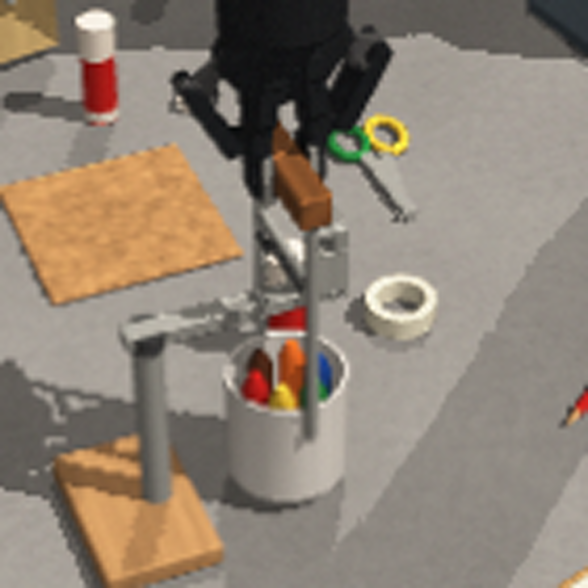

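The keeper is pressed open: the reaction is −4 N and the weight now hangs on the gripper. Next I'll lift 36 mm.

Request:
send_rows([
  [15,0,0,0.15,0],
  [15,0,0,0.15,0],
  [15,0,0,0.15,0],
  [15,0,0,0.15,0],
  [15,0,0,0.15,0],
  [15,0,0,0.15,0],
  [15,0,0,0.15,0],
  [15,0,0,0.15,0],
  [15,0,0,0,0],
  [15,0,0,0,0],
])

```text
clock: 6.87
tcp_pos: [0.5955, 0.2641, 0.2986]
tool_rot: [0.765, 0.644, 0.0, 0.0]
force: [0.3, 0.8, -2.6]
opening: 0.252
```

```bash
python3 - <<'E'
from plant import *
import cv2,numpy as np
f=snapshot("scene")["frame"][180:320,190:330]
cv2.imwrite("pics/scene5.png",cv2.resize(f,None,fx=4.2,fy=4.2,interpolation=cv2.INTER_CUBIC))
o=observe();print(o["clock"],o["tcp_pos"],o["force"],o["moment"],o["opening"])
E
```

```text
6.9167 [0.59539625 0.26402801 0.29823672] [-0.1478277  -0.10470522 -3.69182758] [-0.04478211  0.03645133 -0.02196101] 0.24875993320236517
```

View pics/scene5.png

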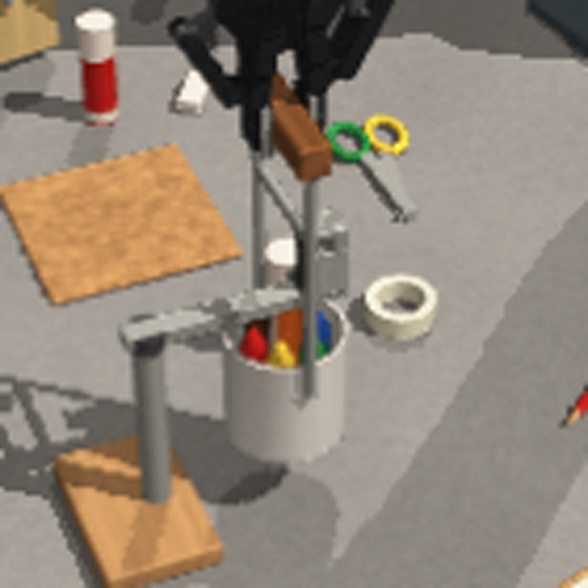

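The rod is clear above the nose, the keeper has sprung shut and there is no side force. Now I'll draw the tin away by about 100 mm along −x of the stand.

Request:
send_rows([
  [15,-0.2,0.03,0,0],
  [15,-0.3,0.05,0,0],
  [15,-0.3,0.05,0,0],
  [15,-0.3,0.06,0,0],
  [15,-0.3,0.05,0,0],
  [15,-0.3,0.05,0,0],
  [15,-0.3,0.06,0,0],
  [15,-0.3,0.05,0,0],
  [15,-0.3,0.05,0,0],
  [15,-0.4,0.07,0,0],
  [15,-0.3,0.06,0,0],
  [15,0,0,0,0],
])

```text
clock: 7.92
tcp_pos: [0.494, 0.2825, 0.2986]
tool_rot: [0.764, 0.645, -0.0, -0.0]
force: [0.6, 0.6, -2.8]
opening: 0.243
```

```bash
python3 - <<'E'
from plant import *
import cv2,numpy as np
for n in("scene","top"):
    f=snapshot(n)["frame"]
    f=f[150:320,190:360] if n=="scene" else f[80:220,140:340]
    cv2.imwrite(f"pics/{n}6.png",cv2.resize(f,None,fx=3.5,fy=3.5,interpolation=cv2.INTER_CUBIC))
o=observe();print(o["clock"],o["tcp_pos"],o["force"],o["moment"],o["opening"])
E
```

```text
8.0167 [0.49623473 0.28161155 0.2985598 ] [ 1.26285951  0.29117052 -3.18114798] [ 0.02363318 -0.05942381 -0.04307441] 0.24793752058912086
```

View pics/scene6.png

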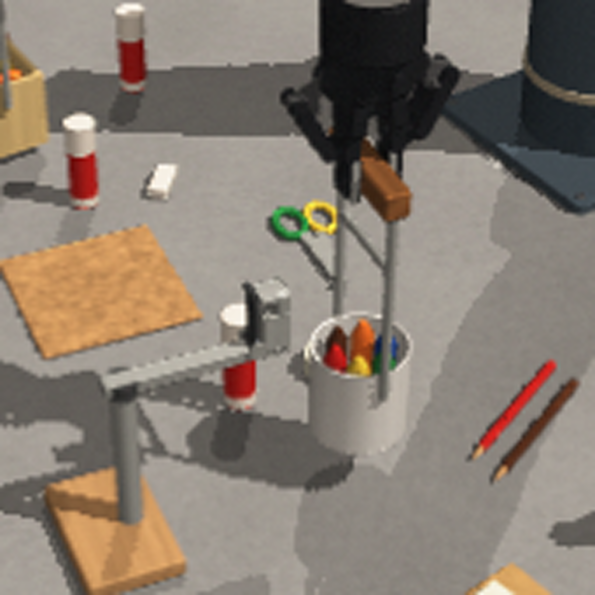

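View pics/top6.png

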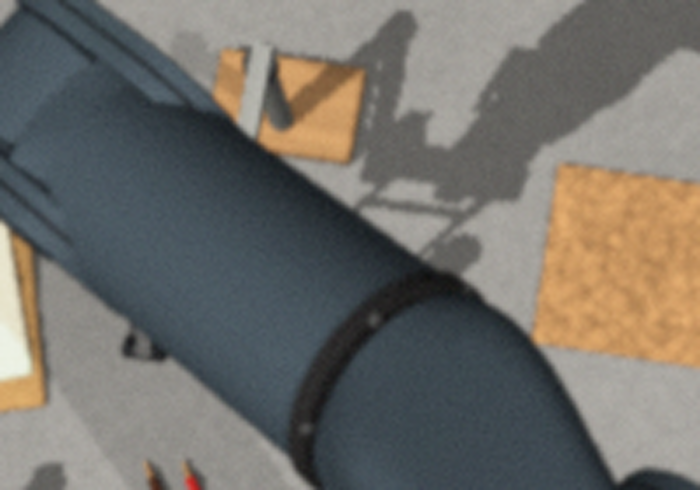

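Request:
send_rows([
  [15,0,0,0.3,0],
  [15,0,0,0.4,0],
  [15,0,0,0.4,0],
  [15,0,0,0.4,0],
  [15,0,0,0.4,0],
  [15,0,0,0.4,0],
  [15,0,0,0.4,0],
  [15,0,0,0.3,0],
  [15,0,-0.3,0,0],
  [15,0,-0.5,0,0],
  [15,0,-0.7,0,0],
  [15,0,-0.7,0,0],
])

```text
clock: 9.02
tcp_pos: [0.4962, 0.2142, 0.3877]
tool_rot: [0.765, 0.644, -0.0, -0.0]
force: [0.0, 0.6, -3.1]
opening: 0.25
```

Request:
send_rows([
  [15,0.1,-0.8,0,0],
  [15,0.2,-0.8,0,0],
  [15,0.2,-0.8,0,0],
  [15,0.3,-0.8,0,0],
  [15,0.3,-0.8,0,0],
  [15,0.3,-0.8,0,0],
  [15,0.3,-0.8,0,0],
  [15,0.2,-0.7,0,0],
  [15,0.2,-0.6,0,0],
  [15,0.1,-0.5,0,0],
  [15,0,-0.4,0,0],
  [15,0,-0.3,0,0],
])

```text
clock: 10.02
tcp_pos: [0.562, -0.0295, 0.3877]
tool_rot: [0.765, 0.643, -0.001, -0.0]
force: [-0.5, -0.6, -3.7]
opening: 0.248
```

Request:
send_rows([
  [15,0,0,0,0],
  [15,0,0,0,0],
  [15,0,0,0,0],
])

```text
clock: 10.27
tcp_pos: [0.5621, -0.0263, 0.3884]
tool_rot: [0.764, 0.645, 0.0, -0.0]
force: [0.3, 0.3, -2.0]
opening: 0.248
```

Request:
send_rows([
  [15,0.05,-0.15,-0.2,0],
  [15,0,-0.15,-0.3,0],
  [15,0,0,-0.4,0],
  [15,0,0,-0.5,0],
  [15,0,0,-0.5,0],
  [15,0,0,-0.5,0],
  [15,0,0,-0.5,0],
  [15,0,0,-0.4,0],
  [15,0,0,-0.3,0],
  [15,0,0,-0.3,0],
  [15,0,0,-0.2,0],
  [15,0,0,0,0],
])

```text
clock: 11.27
tcp_pos: [0.5633, -0.0366, 0.264]
tool_rot: [0.765, 0.644, -0.001, -0.001]
force: [-0.3, 0.0, -2.4]
opening: 0.251
```

```bash
python3 - <<'E'
from plant import *
import cv2,numpy as np
for n in("scene","top"):
    f=snapshot(n)["frame"]
    f=f[150:270,150:290] if n=="scene" else f[100:220,250:390]
    cv2.imwrite(f"pics/{n}7.png",cv2.resize(f,None,fx=4.5,fy=4.5,interpolation=cv2.INTER_CUBIC))
o=observe();print(o["clock"],o["tcp_pos"],o["force"],o["moment"],o["opening"])
E
```

```text
11.3667 [ 0.56396792 -0.03643318  0.26544799] [-0.31954153 -0.25444978 -2.84970216] [ 0.04421221  0.02496972 -0.00107519] 0.24640701182187544
```

View pics/scene7.png

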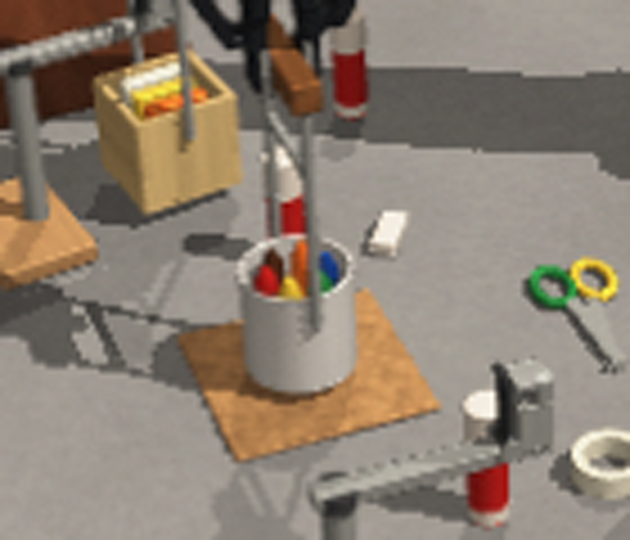

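View pics/top7.png

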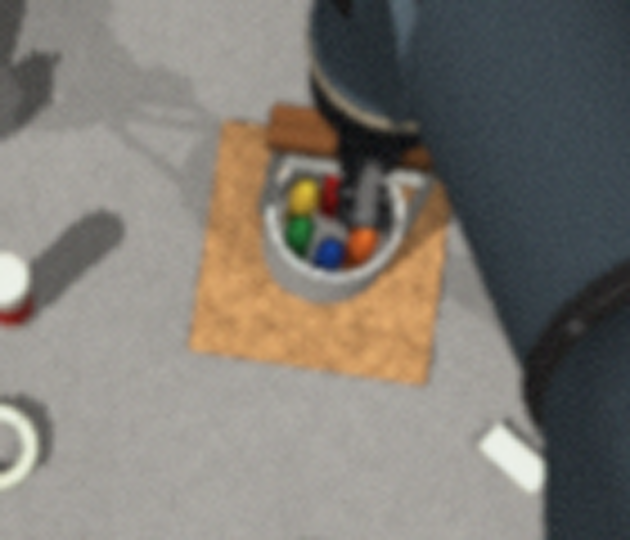

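```bash
python3 - <<'E'
import pickle
from h import *
C=pickle.load(open("cal.pkl","rb"));S=C["scene"];T=C["top"]
for p,z in [((301,362),.017),((297,266),.097)]: print(onz(S,(150+p[0]/4.5-.5,150+p[1]/4.5-.5),z))
print(onz(T,(250+337/4.5-.5,100+218/4.5-.5),.097))
E
```

```text
[ 0.56758105 -0.03374796  0.017     ]
[ 0.56341673 -0.0375727   0.097     ]
[ 0.56174061 -0.03683929  0.097     ]
```

Request:
send_rows([
  [15,0,0,-0.05,0],
  [15,0,0,-0.05,0],
  [15,0,0,-0.05,0],
  [15,0,0,-0.05,0],
  [15,0,0,-0.05,0],
  [15,0,0,-0.03,0],
  [15,0,0,0,0],
])

```text
clock: 11.95
tcp_pos: [0.5637, -0.0365, 0.2567]
tool_rot: [0.765, 0.644, -0.0, -0.0]
force: [-0.2, -0.4, -3.5]
opening: 0.248
```

Request:
send_rows([
  [15,0,0,-0.03,0],
  [15,0,0,-0.03,0],
  [15,0,0,0,0],
])

```text
clock: 12.2
tcp_pos: [0.5638, -0.0365, 0.2549]
tool_rot: [0.765, 0.644, -0.0, -0.0]
force: [-0.3, 0.6, -2.6]
opening: 0.245
```

Request:
send_rows([
  [15,0,0,-0.03,0],
  [15,0,0,-0.02,0],
  [15,0,0,0,0],
])

```text
clock: 12.45
tcp_pos: [0.5642, -0.0364, 0.2541]
tool_rot: [0.765, 0.644, 0.0, 0.0]
force: [0.2, 0.1, 2.5]
opening: 0.246
```

Contact is felt: the force has gone from −3 to +2.5 N. I'll open the fingers and then retreat straight up.

Request:
send_rows([
  [15,0,0,0,0],
  [15,0,0,0,0],
  [30,0,0,0,0],
  [45,0,0,0,0],
  [60,0,0,0,0],
  [85,0,0,0,0],
  [85,0,0,0,0],
  [85,0,0,0,0],
  [85,0,0,0,0],
  [85,0,0,0,0],
])

```text
clock: 13.28
tcp_pos: [0.5638, -0.0365, 0.2535]
tool_rot: [0.765, 0.644, -0.0, -0.0]
force: [0.2, -0.9, -1.0]
opening: 0.994
```

Request:
send_rows([
  [85,0,0,0.1,0],
  [85,0,0,0.2,0],
  [85,0,0,0.4,0],
  [85,0,0,0.6,0],
  [85,0,0,0.6,0],
  [85,0,0,0.6,0],
  [85,0,0,0.6,0],
  [85,0,0,0.6,0],
  [85,0,-0.5,0.2,0],
  [85,0,-0.7,0,0],
  [85,0,-0.7,0,0],
  [85,0,-0.7,0,0],
])

```text
clock: 14.28
tcp_pos: [0.5638, -0.1152, 0.3715]
tool_rot: [0.765, 0.644, 0.0, 0.0]
force: [-0.1, -0.5, 0.2]
opening: 0.996
```

Request:
send_rows([
  [85,-0.3,-0.7,0,0],
  [85,-0.3,-0.7,0,0],
  [85,-0.3,-0.7,0,0],
  [85,-0.3,-0.7,0,0],
  [85,-0.3,-0.7,0,0],
  [85,-0.1,-0.7,0,0],
  [85,0,-0.4,0,0],
  [85,0,0,0,0],
  [85,0,0,0,0],
  [85,0,0,0,0],
])

```text
clock: 15.12
tcp_pos: [0.5164, -0.2509, 0.3707]
tool_rot: [0.764, 0.645, 0.0, -0.0]
force: [0.0, 0.6, -0.7]
opening: 0.995
```

```bash
python3 - <<'E'
from plant import *
import cv2,numpy as np
for n in("scene","top"):
    f=snapshot(n)["frame"]
    f=f[150:270,150:290] if n=="scene" else f[100:220,250:390]
    cv2.imwrite(f"pics/{n}8.png",cv2.resize(f,None,fx=4.5,fy=4.5,interpolation=cv2.INTER_CUBIC))
o=observe();print(o["clock"],o["tcp_pos"],o["force"],o["opening"])
E
```

```text
15.2167 [ 0.51639905 -0.2508501   0.37074925] [-0.31519115  0.3943791  -0.44510447] 0.9934845143459584
```

View pics/scene8.png

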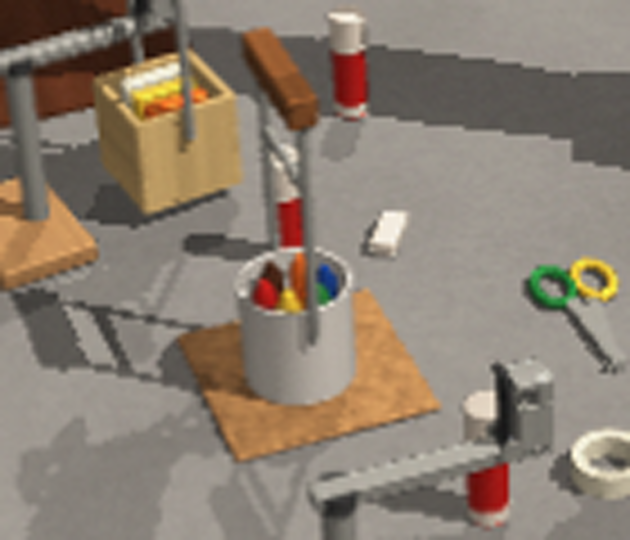

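View pics/top8.png

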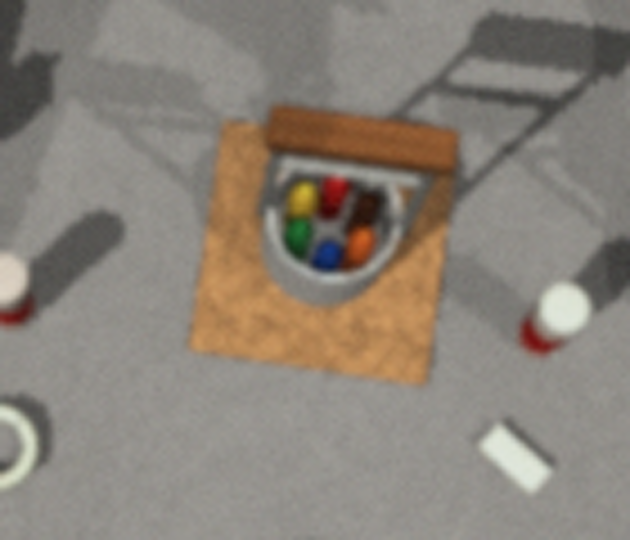

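The tin stands upright on the mat, with its rim centre at (296,280) in the scene crop and (335,220) in the top crop. The arm is clear of it. I'll check the centring once more and hand in.

```bash
python3 - <<'E'
import pickle
from h import *
from plant import *
C=pickle.load(open("cal.pkl","rb"));S=C["scene"];T=C["top"]
print(onz(S,(150+296/4.5-.5,150+280/4.5-.5),.086),onz(T,(250+335/4.5-.5,100+220/4.5-.5),.086))
print(hand_in())
E
```

```text
[ 0.56518248 -0.03710348  0.086     ] [ 0.56318358 -0.0366823   0.086     ]
the job is handed in; nothing more can be done
None
```

The round metal tin is off its hook and standing upright on the middle of the cork mat. I handed the job in at about 15 s of robot time.

- **Unhooking:** I gripped the wooden grip and pushed the tin about 24 mm towards the post. The keeper pushed back with about 4 N. I then lifted 36 mm and saw no side force, with the keeper back shut. After that I drew the tin out about 77 mm beyond the hook.
- **Placing:** I lowered it in small steps until it touched the mat. The vertical force went from about −3 N to +2.5 N. Then I opened the fingers and moved the arm clear.
- **Last checks:** The two cameras put the tin at (0.565, −0.037) and (0.563, −0.037). The mat centre measured (0.5635, −0.036), so the tin is centred within about 2 mm. The pictures show it upright with nothing touching it, and the square box still on its stand.
- **Disagreements:** Before the tin was set down, a rough reading of its base was about 4 mm off in x from the other views. The direction read from the stand's arm differed by about 2° from that of its base plate and the grip. Neither caused any trouble.

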